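# Turn the ring dish over its tray without losing the bead

## Task

The ring dish, with a loose bead in it, goes back into the upper tray, where it fits only lengthwise, but I must slip a liner in first: take the dish, lift it clear of the vanity top, bring it over the middle of the tray and turn it a quarter turn in the air, so that its handle lies along the tray and points out over the low front. Keep the dish level throughout so that the bead stays in its middle, untouched, and do not knock the trays or disturb the other things. Finish while holding the dish, still and level, a few centimetres above the tray's rim; do not set it down or let go.

Things in the scene. Friction and masses are not known exactly. Their poses are not given: they have to be found in the camera images.
- dish: sage ceramic ring dish, 170 g: shallow dished bowl 117 mm across with one stub handle. Origin: centre of its underside (on the vanity top at the start), z up, x along the handle. Foot 68 mm across. Inner floor flat to radius 9 mm, 5 mm up, then rising: 6.8 mm up at radius 25, 10.4 at 42, 15.5 at 51; rim 22 mm up, 3.5 mm thick, outer radius 58.5
- dish_handle (a point): middle of the dish's handle, 85 mm from the bowl's centre, 22 mm above the underside; axes as the dish's. The handle is a solid flat-sided bar 16 mm wide and 16 mm tall, from 55 to 119 mm from the bowl's centre, 14 to 30 mm above the underside, easily pinched across its width from above. It starts pointing to the robot's left (+y), within 10 degrees
- bead: loose polished rose-quartz bead, a 20 mm ball of 11 g in the middle of the dish; it rolls freely. Origin at its centre, 15 mm above the dish's underside at the start
- trays: two stacked plastic trays, pale blue over white, fixed on the vanity top left or right of the dish, 190 mm long (x), 152 wide (y), 48 high each, walls 3 mm; upper rim 96 mm above the vanity top. The low front (-x end, facing the robot within 12 degrees) has a lip only 12 mm high, to which the sides slope down over 65 mm. Origin: centre of the stack's underside
- tray_in (a point): centre of the empty upper tray's inner floor, 51 mm above the vanity top; axes as the trays'
- tin: bystander: closed aluminium box with a flip lid, 61 x 96 x 25 mm; origin at the centre of its underside. Leave alone
- lens_case: bystander: white contact-lens case with two round twist caps, 31 x 71 x 18 mm; origin at the centre of its underside. Leave alone
- tweezers: bystander: white plastic tweezers lying flat, 92 x 18 x 7 mm, long axis x; origin near the middle of the underside. Leave alone
Not all that is in view belongs to the job. Several things look just like the trays: the one meant starts farthest to the robot's right.

How it is judged (in metres and radians):
On the way:
1. the dish is lifted clear of the vanity top before it is turned (height (world z) of dish above 0.03 m and angle between the x axis of dish and the x axis of trays, either way round above 0.9 rad), for 0.2 s.
At the end, for the whole second after the job is handed in: The gripper holds the dish still in the air, clear of the trays, underside 7 to 100 mm above the upper rim, centre within 25 mm of the tray's, level within 6 degrees, handle within 11 degrees of the tray's length and pointing to the low front; the bead rests within 20 mm of the dish's middle (horizontal distance between dish and tray_in below 0.025 m and z of dish in the frame of trays between 0.103 and 0.2 m and angle between the x axis of dish and the x axis of trays, either way round below 0.2 rad and x of dish_handle in the frame of trays below -0.045 m and angle between dish's own z axis and vertical below 0.1 rad and horizontal distance between bead and dish below 0.02 m and z of bead in the frame of dish below 0.022 m and linear speed of dish below 0.03 m/s and linear speed of bead below 0.06 m/s and contact force between the fingers and dish above 1 N and contact force between dish and trays below 0.2 N); the arm keeps its last pose, push and grip.
It fails at once if the bead rolls more than 32 mm from the middle of the dish (horizontal distance between bead and dish above 0.032 m).
It fails at once if the dish is tilted more than 14 degrees (angle between dish's own z axis and vertical above 0.25 rad).
It fails at once if the bead is touched (contact force between the arm and bead above 0.3 N).
It fails at once if the trays are knocked (contact force between any of dish, the arm and trays above 5 N).
It fails at once if a bystander is moved (distance of any of tin, lens_case, tweezers from where it was at the start of the episode above 0.02 m).
It also fails if it takes over 64 s, if anything falls off the work surface, if the arm or the gripper's body presses on something with over 40 N, if the wrist force passes 120 N, or if a joint passes its speed limit or range.

## Robot

A 6-joint arm with a two-finger parallel gripper is mounted at the origin on the work surface. World frame = base frame: x ahead of the robot, y to its left, z up, the work surface at z = 0. Lengths are in m, angles in degrees, forces in N, time in s.
With the tool pointing down it reaches from about 0.425 to 0.925 m from the base axis. Payload 12.5 kg.
Tool frame: the origin (TCP) lies on the centre line of the jaws, within the pads' length; the fingertips stand 17 mm ahead of it and the grasp point (between the pads) lies 2 mm behind it; z points along the fingers, y is the line along which they close (so a half turn about z gives the same grasp; the last joint's range is limited). The gripper opens to 85 mm and grips with 20 to 120 N. Pads are 22 mm wide; open, the fingers measure 114 mm over their backs; the gripper's body (76 mm by 85 mm) begins 54 mm behind the grasp point. The pads swing forward as they close: fully open they stand 13 mm farther back than shut.
Start: joints at [68.606, 28.126, 89.318, -0, 62.55, -6.05], TCP at [0.165, 0.603, 0.248] pointing down, gripper open.
Joint ranges: [-177.58, 177.58], [-47.91, 125.51], [2.72, 160], [-65.01, 245.01], [3.68, 167.84], [-153.87, 153.87]. Speed limits (degrees/s): [127.2, 127.2, 159.86, 180, 180, 180].

## Interface

Orientations are given as [roll, pitch, yaw] about the fixed x, y, z axes, in that order (R = Rz(yaw) Ry(pitch) Rx(roll)).
In Python, from plant import robot gives the robot as it stands.
- The arm moves only by the tool play_rows, never from a script. Its argument "motion" is one flat list of numbers, 7 for each row, row after row: the closure, from 0 (fully open) to 1 (shut), then the shift along the tool's x, y, z as a fraction of full scale, then the turn, a rotation vector about the tool's x, y, z as a fraction of full scale. A call has exactly 8 rows; each row is the pose to reach, as a shift and turn from the pose commanded when the call began, along the tool's axes at that moment; what a row does not reach only later rows make up. Full scale, the value 1, is 10 cm for a shift and pi/2 rad for a turn. A row lasts 1/12 s, in which the tool goes at most 41.7 mm and 7.16 degrees, less where a joint would pass 70% of its speed; a pose out of reach is approached as far as the arm can. A call with a number of a shift or a turn outside -1 to 1 is refused whole. A call with a gripper value outside its range is refused whole. The fingers move at their own pace and stop on an object; the grip force is fixed at half the most. Time passes only in rows, so rows that repeat a pose let the fingers close, or fill a call up. It gives the time, the measured TCP pose, the force, the opening and the grip force at its end, in the units of the state.
- robot.observe(): the state, without advancing time (a new reading comes with each control period).
- robot.grab_frame(name): name is "scene" or "top"; returns the picture (400x640x3 uint8, red, green, blue); there is no depth.
- robot.camera_params(name): a dict with "intrinsics" (3x3 intrinsics, pixels), "position" and "orientation" of the camera in the world. Camera axes: x right, y down, z forward; pixel columns grow to the right and rows downward; lengths in m; the calibration is good to about 2 mm. A picture is of the moment at which its call begins. camera_params takes no time and is no camera call.
- robot.finish_job(): hands the job in; it is judged then, once.
Trained networks look in the newest picture that a camera, given by its name, has taken for a name from the list of things; names that differ only in an ending like _2 or _b are one class to them, and where a whole thing is asked for, a point or a joint stands for the part that bears it (a point fixed in the world has none). Each returns a list of dicts, best first, with "p" (0 to 1); they miss things now and then, are a little off and sometimes report something else, mostly with a low value. They report only what shows in the picture. A call takes as long as a camera call. They do not tell look-alikes from the thing itself.
- robot.spot_in(query, camera): "position" ([column, row] in pixels, amid what is visible of it).
- robot.regions_of(query, camera): "region" (400x640 bool, what is visible of it) and "position" ([column, row] in pixels, amid what is visible of it).
The state is a dict: "clock": time; "joint_pos": joint angles; "qvel": joint speeds; "joint_torque": joint torques, N m; "tcp_pos": TCP position; "eef_rot": TCP orientation; "contact_force": force on the tool from outside, world axes, zero at the start; "moment": the same for the moment, N m; "finger_gap": finger opening in m; "finger_force": force on a finger pad.
Only numpy, scipy, OpenCV 4.12 (cv2) and the standard library are available. Lean on these libraries where they do the work, as an engineer would, in place of code of your own. Each camera call takes 0.05 s, during which the arm holds its last target. There are 200 camera calls.

## Working session

There is one attempt and no reset: what is moved stays moved. The work goes in short steps, Python scripts to look and compute and a tool call to move; the robot and the scene stay as the last step left them, time stands still between calls to the robot, and variables do not carry over. Pictures are saved under pics/ and viewed, at most 10 in all, crops included, and the job is handed in when it is done.

Besides the shell and the picture viewer there is one more tool, called after ">>>" by a JSON object that holds its "method" and its "body", one argument or row to a line. play_rows: Moves the arm, as the interface text tells. Shift numbers are shares of 10 cm and turn numbers shares of pi/2 rad, none past 1 either way. Its arguments: {"type":"object","properties":{"motion":{"type":"array","items":{"type":"number"}}},"required":["motion"]}

```bash
mkdir -p pics; ls; cat > h.py <<'E'
import numpy as np, cv2
from plant import robot
from scipy.spatial.transform import Rotation as R
def cam(n):
    c=robot.camera_params(n); o=np.array(c["orientation"])
    Rm=o if o.shape==(3,3) else (R.from_quat(o).as_matrix() if o.size==4 else R.from_euler('xyz',o,degrees=True).as_matrix())
    return np.array(c["intrinsics"]),np.array(c["position"]),Rm
def ray(n,uv):
    K,p,Rm=cam(n); d=Rm@np.linalg.solve(K,[uv[0],uv[1],1.]); return p,d
def at(n,uv,z):
    p,d=ray(n,uv); return p+d*(z-p[2])/d[2]
def proj(n,X):
    K,p,Rm=cam(n); q=(np.atleast_2d(X)-p)@Rm@K.T; return q[:,:2]/q[:,2:]
def tri(a,b):
    (p,d),(q,e)=a,b; s=np.linalg.lstsq(np.c_[d,-e],q-p,rcond=None)[0]; A=p+d*s[0];B=q+e*s[1]; return (A+B)/2,np.linalg.norm(A-B)
def shot(n,f):
    im=robot.grab_frame(n); cv2.imwrite(f,im[:,:,::-1]); return im
E
python3 - <<'E'
from h import *
for n in("scene","top"):
    shot(n,f"pics/{n}0.png"); print(n,robot.camera_params(n))
    for q in("dish","dish_handle","bead","trays","tin","lens_case","tweezers"):
        print(q,[(np.round(r["position"]).tolist(),round(r["p"],2)) for r in robot.spot_in(q,n)])
print(robot.observe())
E
```

```text
pics
scene {'intrinsics': array([[412.37555777,   0.        , 308.01141119],
       [  0.        , 412.37555777, 194.01399045],
       [  0.        ,   0.        ,   1.        ]]), 'position': array([1.24372763, 0.00792935, 0.89810029]), 'orientation': array([-139.44394007,   -0.35482208,   82.69384526])}
dish [([201.0, 232.0], 0.81), ([201.0, 234.0], 0.28)]
dish_handle [([203.0, 233.0], 0.83)]
bead []
trays [([445.0, 227.0], 0.92)]
tin [([288.0, 165.0], 0.72)]
lens_case [([340.0, 281.0], 0.85)]
tweezers []
top {'intrinsics': array([[402.53208788,   0.        , 318.49578153],
       [  0.        , 402.53208788, 208.48781819],
       [  0.        ,   0.        ,   1.        ]]), 'position': array([0.47794294, 0.1183635 , 0.88265218]), 'orientation': array([-1.75326431e+02, -1.38199984e-01, -9.03737666e+01])}
dish [([453.0, 184.0], 0.57)]
dish_handle [([455.0, 191.0], 0.67)]
bead [([457.0, 189.0], 0.29)]
trays [([186.0, 311.0], 0.92), ([160.0, 156.0], 0.7), ([276.0, 190.0], 0.68)]
tin [([405.0, 111.0], 0.66)]
lens_case [([300.0, 113.0], 0.91)]
tweezers []
{'clock': 0.8, 'joint_pos': array([ 6.86049127e+01,  2.81245769e+01,  8.93174555e+01,  6.28193021e-04,
        6.25484150e+01, -6.05203732e+00]), 'qvel': array([ 0.03646352, -0.01462459, -0.0148631 , -0.01708738,  0.04626184,
        0.01067315]), 'joint_torque': array([-1.59722644e-03, -6.18218064e+01, -2.61838514e+01, -2.06166769e-04,
        2.66065235e-04, -3.55021177e-05]), 'tcp_pos': array([0.16537586, 0.60275079, 0.24835341]), 'eef_rot': array([1.79990442e+02, 4.52737315e-04, 1.64656660e+02]), 'contact_force': array([-0.42172064, -0.12802804,  0.23071489]), 'moment': array([-0.01550546, -0.00821296,  0.00224062]), 'finger_force': 0.0, 'finger_gap': 0.08532820536136826}
```

View pics/scene0.png

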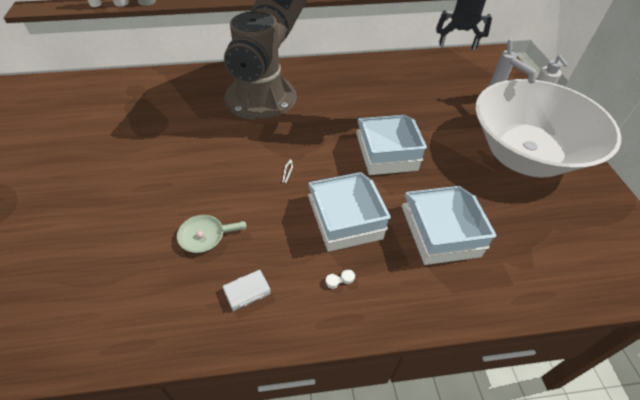

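View pics/top0.png

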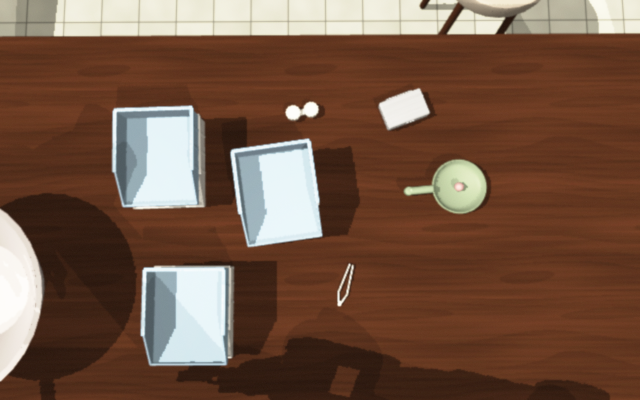

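The scene view faces the robot, so image right is the robot's left. The dish is at scene (201,234), top (459,187), with its handle pointing +y. There are three tray look-alikes in the top view at (160,156), (276,190) and (187,315). Image left is +y, so the one farthest to the robot's right is (276,190), which is scene (347,210). I'll confirm this in a crop and measure.

```bash
python3 - <<'E'
from h import *
t=cv2.imread("pics/top0.png"); s=cv2.imread("pics/scene0.png")
a=cv2.resize(t[125:260,215:350],(400,400),interpolation=2); b=cv2.resize(s[160:260,297:397],(400,400),interpolation=2)
cv2.imwrite("pics/crop1.png",np.hstack([a,b]))
M={}
for n in("top","scene"):
    for q in("trays","dish"):
        for i,r in enumerate(robot.regions_of(q,n)):
            m=np.asarray(r["region"]).astype(np.uint8); np.save(f"pics/{n}_{q}{i}.npy",m)
            ys,xs=np.nonzero(m); print(n,q,i,round(r["p"],2),np.round(r["position"]),m.sum(),xs.min(),xs.max(),ys.min(),ys.max(), at(n,r["position"],.05 if q=="trays" else .02).round(3))
E
```

```text
top trays 0 0.89 [277. 192.] 7854 231 320 138 245 [0.58  0.202 0.05 ]
top trays 1 0.63 [159. 156.] 8814 112 204 106 208 [0.658 0.449 0.05 ]
top trays 2 0.6 [187. 314.] 8776 141 232 265 365 [0.332 0.385 0.05 ]
top dish 0 0.67 [454. 187.] 2415 404 485 160 212 [ 0.594 -0.177  0.02 ]
scene trays 0 0.78 [392. 142.] 3284 357 425 116 174 [0.348 0.384 0.05 ]
scene trays 1 0.62 [448. 227.] 5309 403 495 187 264 [0.678 0.443 0.05 ]
scene trays 2 0.59 [349. 210.] 4620 309 390 173 251 [0.594 0.206 0.05 ]
scene dish 0 0.73 [204. 233.] 1432 178 245 216 252 [ 0.598 -0.174  0.02 ]
```

View pics/crop1.png

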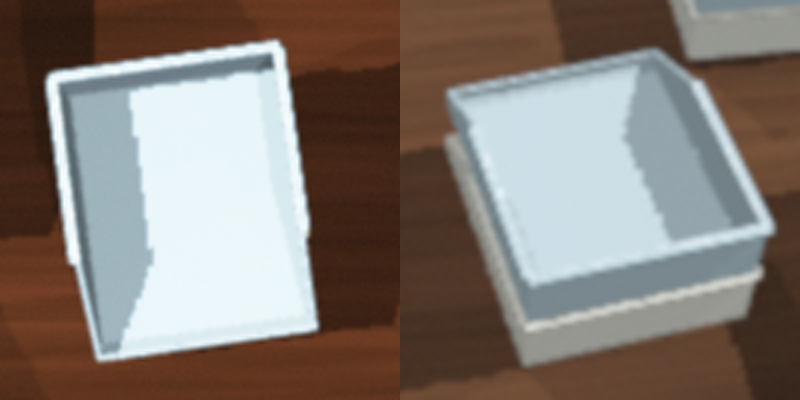

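The crop confirms it: this is the stack at y≈0.20, with the low sloped front towards the robot. The other two stand at y≈0.385 and 0.445. Next I'll triangulate the corners and fit the dish.

```bash
cat > m.py <<'E'
from h import *
from scipy.optimize import least_squares, minimize
T={"BL":(230.9,149.6),"BR":(310.5,138.5),"FL":(248.7,246.5),"FR":(322.3,236.7)}
S={"BR":(330.8,232.5),"BL":(390,217),"FR":(309.5,183.3),"FL":(360.7,172.5)}
for k in T: print(k,*[np.round(v,3) for v in tri(ray("top",T[k]),ray("scene",S[k]))])
L={"BL":(.095,.076,.096),"BR":(.095,-.076,.096),"FL":(-.095,.076,.06),"FR":(-.095,-.076,.06)}
def W(p,l): return R.from_euler('z',p[2]).apply(np.atleast_2d(l))+[p[0],p[1],0]
f=lambda p:np.concatenate([(proj(n,W(p,L[k]))[0]-D[k]) for n,D in(("top",T),("scene",S)) for k in L])
r=least_squares(f,[.58,.2,.1]);print("tray",r.x[:2].round(4),np.degrees(r.x[2]).round(1),f(r.x).round(1))
# dish: silhouette model against masks
a=np.linspace(0,2*np.pi,80)
rim=np.c_[.0585*np.cos(a),.0585*np.sin(a),.022+0*a]; foot=np.c_[.034*np.cos(a),.034*np.sin(a),0*a]
han=np.array([[x,y,z] for x in(.055,.119) for y in(-.008,.008) for z in(.014,.03)])
M={n:np.load(f"pics/{n}_dish0.npy") for n in("top","scene")}
def ren(n,p,dz=0):
    m=np.zeros((1600,2560),np.uint8)
    for g in(np.vstack([rim,foot]),han):
        h=cv2.convexHull(((proj(n,W(p,g)+[0,0,dz])+.5)*4).astype(np.float32)); cv2.fillPoly(m,[h.astype(np.int32)],255)
    return cv2.resize(m,(640,400),interpolation=cv2.INTER_AREA)/255.
def cost(p,ns=("top","scene")): return sum(np.abs(ren(n,p,p[3] if len(p)>3 else 0)-M[n]).sum() for n in ns)
for ns in(("top",),("scene",),("top","scene")):
    b=minimize(cost,[.594,-.19,1.5],(ns,),method="Nelder-Mead",options=dict(initial_simplex=[[.594,-.19,1.5],[.604,-.19,1.5],[.594,-.20,1.5],[.594,-.19,1.7]]))
    print("dish",ns,b.x.round(4),np.degrees(b.x[2]).round(1),b.fun)
x=np.r_[b.x,0.]; b=minimize(cost,x,method="Nelder-Mead",options=dict(initial_simplex=x+np.vstack([np.zeros(4),np.diag([.005,.005,.1,.01])])))
print("free height",b.x.round(4),b.fun)
hp=W(b.x,[.085,0,.022])[0];print("handle",hp.round(4))
E
python3 m.py
```

```text
BL [0.661 0.29  0.095] 0.001
BR [0.684 0.135 0.09 ] 0.008
FL [0.469 0.261 0.056] 0.003
FR [0.488 0.111 0.052] 0.006
tray [0.5763 0.1984] 8.0 [ 1.1  0.4 -2.7  0.5 -0.9 -1.5 -0.6 -2.7 -1.4 -0.4 -1.4 -2.7 -0.3 -0.2
 -1.4 -0.5]
dish ('top',) [ 0.5952 -0.1872  1.6604] 95.1 155.83529411764704
dish ('scene',) [ 0.5984 -0.1842  1.6445] 94.2 143.27058823529413
dish ('top', 'scene') [ 0.596  -0.1868  1.6629] 95.3 365.0
free height [ 0.5956 -0.1882  1.6615 -0.0037] 323.46666666666664
handle [ 0.5879 -0.1036  0.022 ]
```

Tray: (0.577, 0.199), yaw about 8°. The triangulated rim height of about 0.093 is close to the stated 0.096. Dish: (0.596, -0.188), yaw 95°, fitted height within 4 mm of the table. I'll swing over towards the handle, turning the tool to yaw 95°.

>>> {"method": "play_rows", "body": {
  "motion": [0, -0.1, -0.07, 0, 0, 0, 0.04, 0, -0.23, -0.17, 0, 0, 0, 0.09, 0, -0.37, -0.27, 0, 0, 0, 0.14, 0, -0.5, -0.36, 0, 0, 0, 0.19, 0, -0.63, -0.45, 0, 0, 0, 0.24, 0, -0.76, -0.55, 0, 0, 0, 0.29, 0, -0.88, -0.64, 0, 0, 0, 0.34, 0, -1, -0.72, 0, 0, 0, 0.386]
}}

```text
clock: 1.67
tcp_pos: [0.2432, 0.5061, 0.2484]
eef_rot: [180.0, -0.0, 129.7]
contact_force: [-0.5, -0.7, -0.4]
finger_gap: 0.0856
finger_force: 0.0
```

>>> {"method": "play_rows", "body": {
  "motion": [0, -0.12, 0, 0, 0, 0, 0.05, 0, -0.25, 0, 0, 0, 0, 0.1, 0, -0.37, 0, 0, 0, 0, 0.15, 0, -0.5, 0, 0, 0, 0, 0.2, 0, -0.63, 0, 0, 0, 0, 0.25, 0, -0.76, 0, 0, 0, 0, 0.3, 0, -0.88, 0, 0, 0, 0, 0.345, 0, -1, 0, 0, 0, 0, 0.385]
}}

```text
clock: 2.33
tcp_pos: [0.3073, 0.4297, 0.2484]
eef_rot: [180.0, -0.0, 95.1]
contact_force: [-0.2, 0.1, 0.1]
finger_gap: 0.0852
finger_force: 0.0
```

>>> {"method": "play_rows", "body": {
  "motion": [0, -0.12, 0.07, 0, 0, 0, 0, 0, -0.25, 0.15, 0, 0, 0, 0, 0, -0.37, 0.22, 0, 0, 0, 0, 0, -0.5, 0.3, 0, 0, 0, 0, 0, -0.63, 0.37, 0, 0, 0, 0, 0, -0.76, 0.45, 0, 0, 0, 0, 0, -0.88, 0.52, 0, 0, 0, 0, 0, -1, 0.6, 0, 0, 0, 0]
}}

```text
clock: 3.0
tcp_pos: [0.3761, 0.3355, 0.2484]
eef_rot: [180.0, -0.0, 95.3]
contact_force: [-0.2, 0.3, 0.6]
finger_gap: 0.0853
finger_force: 0.0
```

>>> {"method": "play_rows", "body": {
  "motion": [0, -0.12, 0.07, 0, 0, 0, 0, 0, -0.25, 0.15, 0, 0, 0, 0, 0, -0.37, 0.22, 0, 0, 0, 0, 0, -0.5, 0.3, 0, 0, 0, 0, 0, -0.63, 0.37, 0, 0, 0, 0, 0, -0.76, 0.45, 0, 0, 0, 0, 0, -0.88, 0.52, 0, 0, 0, 0, 0, -1, 0.6, 0, 0, 0, 0]
}}

```text
clock: 3.67
tcp_pos: [0.4451, 0.2414, 0.2484]
eef_rot: [180.0, -0.0, 95.3]
contact_force: [-0.4, 0.3, 0.2]
finger_gap: 0.0854
finger_force: 0.0
```

>>> {"method": "play_rows", "body": {
  "motion": [0, -0.12, 0.07, 0, 0, 0, 0, 0, -0.25, 0.15, 0, 0, 0, 0, 0, -0.37, 0.22, 0, 0, 0, 0, 0, -0.5, 0.3, 0, 0, 0, 0, 0, -0.63, 0.37, 0, 0, 0, 0, 0, -0.76, 0.45, 0, 0, 0, 0, 0, -0.88, 0.52, 0, 0, 0, 0, 0, -1, 0.6, 0, 0, 0, 0]
}}

```text
clock: 4.33
tcp_pos: [0.5141, 0.1472, 0.2484]
eef_rot: [180.0, -0.0, 95.3]
contact_force: [-0.5, 0.9, 0.1]
finger_gap: 0.0854
finger_force: 0.0
```

>>> {"method": "play_rows", "body": {
  "motion": [0, -0.11, 0.02, 0, 0, 0, 0, 0, -0.22, 0.04, 0, 0, 0, 0, 0, -0.33, 0.06, 0, 0, 0, 0, 0, -0.44, 0.08, 0, 0, 0, 0, 0, -0.55, 0.1, 0, 0, 0, 0, 0, -0.66, 0.13, 0, 0, 0, 0, 0, -0.77, 0.15, 0, 0, 0, 0, 0, -0.87, 0.17, 0, 0, 0, 0]
}}

```text
clock: 5.0
tcp_pos: [0.5389, 0.0617, 0.2483]
eef_rot: [180.0, -0.0, 95.3]
contact_force: [0.0, -0.4, 0.5]
finger_gap: 0.0854
finger_force: 0.0
```

>>> {"method": "play_rows", "body": {
  "motion": [0, -0.11, 0.02, 0, 0, 0, 0, 0, -0.22, 0.04, 0, 0, 0, 0, 0, -0.33, 0.06, 0, 0, 0, 0, 0, -0.44, 0.08, 0, 0, 0, 0, 0, -0.55, 0.1, 0, 0, 0, 0, 0, -0.66, 0.13, 0, 0, 0, 0, 0, -0.77, 0.15, 0, 0, 0, 0, 0, -0.87, 0.17, 0, 0, 0, 0]
}}

```text
clock: 5.67
tcp_pos: [0.5639, -0.0234, 0.2483]
eef_rot: [180.0, -0.0, 95.3]
contact_force: [0.0, 0.6, 0.2]
finger_gap: 0.0858
finger_force: 0.0
```

>>> {"method": "play_rows", "body": {
  "motion": [0, -0.11, 0.02, 0.12, 0, 0, 0, 0, -0.25, 0.04, 0.25, 0, 0, 0, 0, -0.4, 0.06, 0.4, 0, 0, 0, 0, -0.55, 0.09, 0.55, 0, 0, 0, 0, -0.68, 0.12, 0.7, 0, 0, 0, 0, -0.79, 0.14, 0.84, 0, 0, 0, 0, -0.85, 0.16, 0.94, 0, 0, 0, 0, -0.87, 0.164, 1, 0, 0, 0]
}}

```text
clock: 6.33
tcp_pos: [0.5877, -0.1082, 0.1464]
eef_rot: [-179.9, -0.0, 95.2]
contact_force: [-0.2, -0.5, -0.3]
finger_gap: 0.0855
finger_force: 0.0
```

```bash
python3 - <<'E'
from h import *
a=shot("scene","pics/s1.png");b=shot("top","pics/t1.png")
c=lambda i,x,y:cv2.resize(i[y:y+130,x:x+130],(400,400),interpolation=2)
cv2.imwrite("pics/crop2.png",np.hstack([c(a,150,150),c(b,370,110)])[:,:,::-1])
E
```

```text
(no output)
```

View pics/crop2.png

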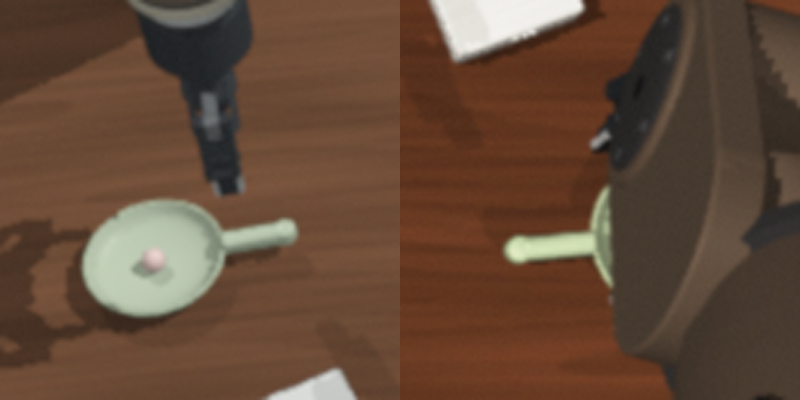

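The gripper is above the handle (scene crop about (258,237)), the bead is central, and the path down is clear. Descending.

>>> {"method": "play_rows", "body": {
  "motion": [0, 0, 0, 0.06, 0, 0, 0, 0, 0, 0, 0.17, 0, 0, 0, 0, 0, 0, 0.3, 0, 0, 0, 0, 0, 0, 0.44, 0, 0, 0, 0, 0, 0, 0.57, 0, 0, 0, 0, 0, 0, 0.68, 0, 0, 0, 0, 0, 0, 0.76, 0, 0, 0, 0, 0, 0, 0.8, 0, 0, 0]
}}

```text
clock: 7.1
tcp_pos: [0.5875, -0.107, 0.0672]
eef_rot: [-179.9, -0.0, 95.3]
contact_force: [-0.6, -0.0, 0.2]
finger_gap: 0.0855
finger_force: 0.0
```

>>> {"method": "play_rows", "body": {
  "motion": [0, 0, 0, 0.06, 0, 0, 0, 0, 0, 0, 0.14, 0, 0, 0, 0, 0, 0, 0.22, 0, 0, 0, 0, 0, 0, 0.3, 0, 0, 0, 0, 0, 0, 0.37, 0, 0, 0, 0, 0, 0, 0.42, 0, 0, 0, 0, 0, 0, 0.44, 0, 0, 0, 0, 0, 0, 0.44, 0, 0, 0]
}}

```text
clock: 7.77
tcp_pos: [0.5877, -0.1073, 0.0237]
eef_rot: [-180.0, -0.0, 95.3]
contact_force: [0.0, 0.2, -0.2]
finger_gap: 0.0854
finger_force: 0.0
```

>>> {"method": "play_rows", "body": {
  "motion": [0.08, 0, 0, 0, 0, 0, 0, 0.16, 0, 0, 0, 0, 0, 0, 0.24, 0, 0, 0, 0, 0, 0, 0.32, 0, 0, 0, 0, 0, 0, 0.4, 0, 0, 0, 0, 0, 0, 0.48, 0, 0, 0, 0, 0, 0, 0.54, 0, 0, 0, 0, 0, 0, 0.6, 0, 0, 0, 0, 0, 0]
}}

```text
clock: 8.43
tcp_pos: [0.5879, -0.1073, 0.0243]
eef_rot: [180.0, -0.0, 95.3]
contact_force: [-0.1, 0.4, 0.3]
finger_gap: 0.0344
finger_force: 0.0
```

```bash
python3 - <<'E'
from h import *
o=robot.observe();print(o["tcp_pos"],o["finger_gap"],o["contact_force"])
a=shot("scene","pics/s2.png")
cv2.imwrite("pics/crop3.png",cv2.resize(a[190:260,165:265],(800,560),interpolation=2)[:,:,::-1])
E
```

```text
[ 0.58785319 -0.10731467  0.0243219 ] 0.03435227428567143 [-0.11788443  0.36002736  0.32181412]
```

View pics/crop3.png

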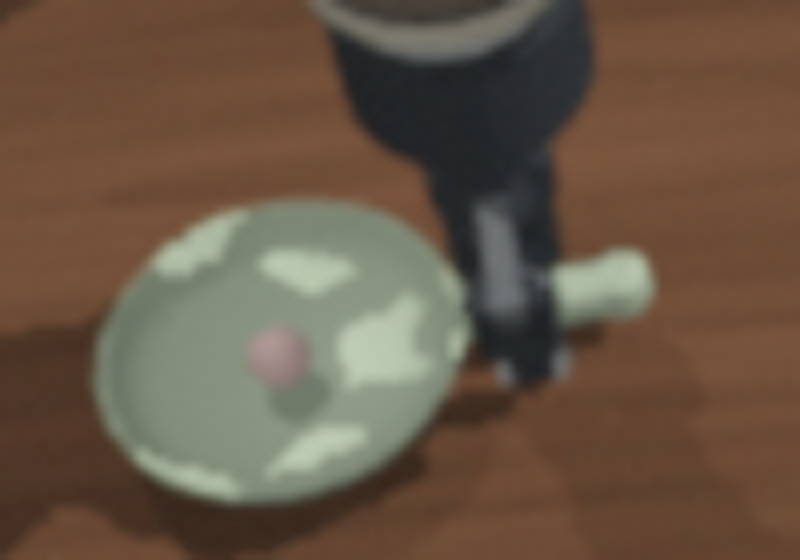

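The fingers straddle the handle and the bead is central. Closing slowly.

>>> {"method": "play_rows", "body": {
  "motion": [0.62, 0, 0, 0, 0, 0, 0, 0.64, 0, 0, 0, 0, 0, 0, 0.655, 0, 0, 0, 0, 0, 0, 0.67, 0, 0, 0, 0, 0, 0, 0.68, 0, 0, 0, 0, 0, 0, 0.69, 0, 0, 0, 0, 0, 0, 0.7, 0, 0, 0, 0, 0, 0, 0.71, 0, 0, 0, 0, 0, 0]
}}

```text
clock: 9.15
tcp_pos: [0.5878, -0.1073, 0.0243]
eef_rot: [180.0, -0.0, 95.3]
contact_force: [0.1, -0.1, 0.4]
finger_gap: 0.025
finger_force: 0.0
```

>>> {"method": "play_rows", "body": {
  "motion": [0.72, 0, 0, 0, 0, 0, 0, 0.73, 0, 0, 0, 0, 0, 0, 0.74, 0, 0, 0, 0, 0, 0, 0.75, 0, 0, 0, 0, 0, 0, 0.76, 0, 0, 0, 0, 0, 0, 0.77, 0, 0, 0, 0, 0, 0, 0.78, 0, 0, 0, 0, 0, 0, 0.79, 0, 0, 0, 0, 0, 0]
}}

```text
clock: 9.82
tcp_pos: [0.5878, -0.1073, 0.0243]
eef_rot: [-180.0, -0.0, 95.3]
contact_force: [0.7, -0.3, 0.7]
finger_gap: 0.0181
finger_force: 0.0
```

>>> {"method": "play_rows", "body": {
  "motion": [0.8, 0, 0, 0, 0, 0, 0, 0.81, 0, 0, 0, 0, 0, 0, 0.82, 0, 0, 0, 0, 0, 0, 0.84, 0, 0, 0, 0, 0, 0, 0.87, 0, 0, 0, 0, 0, 0, 0.92, 0, 0, 0, 0, 0, 0, 1, 0, 0, 0, 0, 0, 0, 1, 0, 0, 0, 0, 0, 0]
}}

```text
clock: 10.48
tcp_pos: [0.5879, -0.1073, 0.0244]
eef_rot: [180.0, -0.0, 95.3]
contact_force: [0.4, 1.1, 1.9]
finger_gap: 0.0151
finger_force: 58.8
```

```bash
python3 - <<'E'
from h import *
o=robot.observe();print(o["tcp_pos"],o["finger_gap"],o["finger_force"],o["contact_force"])
a=shot("scene","pics/s3.png")
for q in("bead","dish"): print(q,[(np.round(r["position"],1).tolist(),round(r["p"],2)) for r in robot.spot_in(q,"scene")])
for r in robot.regions_of("dish","scene")[:1]:
    ys,xs=np.nonzero(r["region"]);print(xs.min(),xs.max(),ys.min(),ys.max())
g=a.astype(int);m=(g[...,0]-g[...,1]>18)&(abs(g[...,2]-g[...,1])<25);m[:215]=0;m[250:]=0;m[:,:185]=0;m[:,215:]=0
print("pink",np.argwhere(m).mean(0)[::-1],m.sum())
E
```

```text
[ 0.58787019 -0.10727458  0.02435064] 0.015075416132725129 58.79348158836365 [0.40947951 1.13625491 1.8618278 ]
bead [([199.3, 231.8], 0.57)]
dish [([202.7, 230.7], 0.7)]
178 246 216 252
pink [196.28571429 224.65079365] 63
```

The dish is gripped at 58.8 N with a 15 mm gap. Gentle lift.

>>> {"method": "play_rows", "body": {
  "motion": [1, 0, 0, -0.005, 0, 0, 0, 1, 0, 0, -0.02, 0, 0, 0, 1, 0, 0, -0.045, 0, 0, 0, 1, 0, 0, -0.08, 0, 0, 0, 1, 0, 0, -0.125, 0, 0, 0, 1, 0, 0, -0.175, 0, 0, 0, 1, 0, 0, -0.225, 0, 0, 0, 1, 0, 0, -0.275, 0, 0, 0]
}}

```text
clock: 11.35
tcp_pos: [0.5879, -0.1073, 0.0525]
eef_rot: [180.0, 0.0, 95.3]
contact_force: [-0.3, 0.1, -1.4]
finger_gap: 0.0146
finger_force: 58.4
```

>>> {"method": "play_rows", "body": {
  "motion": [1, 0, 0, -0.05, 0, 0, 0, 1, 0, 0, -0.1, 0, 0, 0, 1, 0, 0, -0.15, 0, 0, 0, 1, 0, 0, -0.195, 0, 0, 0, 1, 0, 0, -0.23, 0, 0, 0, 1, 0, 0, -0.255, 0, 0, 0, 1, 0, 0, -0.27, 0, 0, 0, 1, 0, 0, -0.275, 0, 0, 0]
}}

```text
clock: 12.02
tcp_pos: [0.5879, -0.1073, 0.0795]
eef_rot: [180.0, -0.0, 95.3]
contact_force: [0.5, -0.5, -1.7]
finger_gap: 0.0148
finger_force: 58.4
```

```bash
python3 - <<'E'
from h import *
o=robot.observe();print(o["tcp_pos"],o["eef_rot"],o["finger_gap"],o["finger_force"],o["contact_force"],o["moment"])
a=shot("scene","pics/s4.png")
cv2.imwrite("pics/crop4.png",cv2.resize(a[165:255,155:265],(770,600),interpolation=2)[:,:,::-1])
print([(np.round(r["position"],1).tolist(),round(r["p"],2)) for r in robot.spot_in("bead","scene")])
# expected bowl centre at rim height / bead centre, if rigid
c=o["tcp_pos"]-.08*np.array([np.cos(np.radians(95.3)),np.sin(np.radians(95.3)),0]); z=o["tcp_pos"][2]-.0244
print("expect bead",proj("scene",[c[0],c[1],z+.015]),"rim ctr",proj("scene",[c[0],c[1],z+.022]))
E
```

```text
[ 0.58787363 -0.10731428  0.07948256] [ 1.79988586e+02 -1.66633574e-03  9.52670415e+01] 0.014830770401759369 58.4465092420578 [ 0.46137476 -0.45121069 -1.68113764] [0.08136469 0.02195838 0.04310786]
[([195.4, 219.5], 0.59)]
expect bead [[195.53294963 221.00065264]] rim ctr [[194.96654523 219.30890291]]
```

View pics/crop4.png

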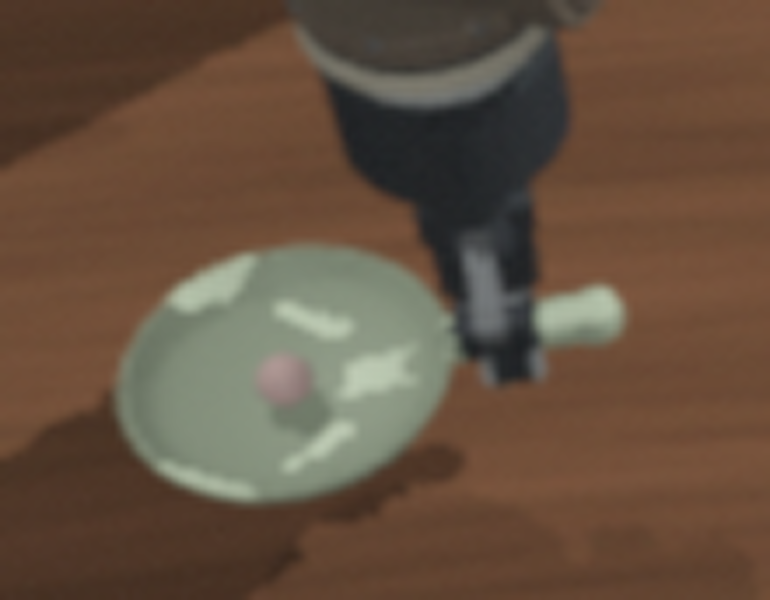

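The dish is level and the bead is where a rigid hold predicts. I'll raise it to about 37 mm above rim height, then carry it over with smooth ramps.

>>> {"method": "play_rows", "body": {
  "motion": [1, 0, 0, -0.01, 0, 0, 0, 1, 0, 0, -0.03, 0, 0, 0, 1, 0, 0, -0.06, 0, 0, 0, 1, 0, 0, -0.1, 0, 0, 0, 1, 0, 0, -0.15, 0, 0, 0, 1, 0, 0, -0.21, 0, 0, 0, 1, 0, 0, -0.28, 0, 0, 0, 1, 0, 0, -0.35, 0, 0, 0]
}}

```text
clock: 12.78
tcp_pos: [0.5879, -0.1073, 0.1151]
eef_rot: [180.0, 0.0, 95.3]
contact_force: [-0.3, -0.3, -1.8]
finger_gap: 0.0149
finger_force: 58.4
```

>>> {"method": "play_rows", "body": {
  "motion": [1, 0, 0, -0.07, 0, 0, 0, 1, 0, 0, -0.14, 0, 0, 0, 1, 0, 0, -0.21, 0, 0, 0, 1, 0, 0, -0.28, 0, 0, 0, 1, 0, 0, -0.34, 0, 0, 0, 1, 0, 0, -0.39, 0, 0, 0, 1, 0, 0, -0.42, 0, 0, 0, 1, 0, 0, -0.43, 0, 0, 0]
}}

```text
clock: 13.45
tcp_pos: [0.588, -0.1074, 0.1578]
eef_rot: [180.0, 0.0, 95.3]
contact_force: [0.3, -0.3, -1.1]
finger_gap: 0.0148
finger_force: 58.4
```

>>> {"method": "play_rows", "body": {
  "motion": [1, 0.01, 0, 0, 0, 0, 0, 1, 0.03, 0, 0, 0, 0, 0, 1, 0.06, 0, 0, 0, 0, 0, 1, 0.1, 0, 0, 0, 0, 0, 1, 0.15, 0, 0, 0, 0, 0, 1, 0.21, 0, 0, 0, 0, 0, 1, 0.28, 0, 0, 0, 0, 0, 1, 0.36, 0, 0, 0, 0, 0]
}}

```text
clock: 14.12
tcp_pos: [0.5844, -0.0707, 0.1572]
eef_rot: [-180.0, -0.0, 95.3]
contact_force: [-0.0, 0.4, -1.8]
finger_gap: 0.0146
finger_force: 58.4
```

>>> {"method": "play_rows", "body": {
  "motion": [1, 0.08, 0.004, 0, 0, 0, 0, 1, 0.16, 0.008, 0, 0, 0, 0, 1, 0.24, 0.012, 0, 0, 0, 0, 1, 0.32, 0.017, 0, 0, 0, 0, 1, 0.4, 0.021, 0, 0, 0, 0, 1, 0.48, 0.025, 0, 0, 0, 0, 1, 0.56, 0.03, 0, 0, 0, 0, 1, 0.64, 0.035, 0, 0, 0, 0]
}}

```text
clock: 14.78
tcp_pos: [0.5821, -0.0066, 0.1573]
eef_rot: [-180.0, -0.0, 95.3]
contact_force: [-0.2, -0.1, -1.7]
finger_gap: 0.0152
finger_force: 58.4
```

```bash
cat > chk.py <<'E'
from h import *
o=robot.observe();y=o["eef_rot"][2]
print(o["tcp_pos"].round(4),y.round(2),o["finger_gap"].__round__(4),round(o["finger_force"],1))
c=o["tcp_pos"]-.08*np.array([np.cos(np.radians(y)),np.sin(np.radians(y)),0]); z=o["tcp_pos"][2]-.0244
print("dish ctr",c.round(4))
for n in("scene","top"):
    robot.grab_frame(n)
    print(n,"bead seen",[(np.round(r["position"],1).tolist(),round(r["p"],2)) for r in robot.spot_in("bead",n)],"expect",proj(n,[c[0],c[1],z+.015]).round(1))
E
python3 chk.py
```

```text
[ 0.5821 -0.0066  0.1573] 95.27 0.0152 58.4
dish ctr [ 0.5894 -0.0863  0.1573]
scene bead seen [([233.8, 194.7], 0.64)] expect [[232.  195.3]]
top bead seen [] expect [[428.2 180. ]]
```

>>> {"method": "play_rows", "body": {
  "motion": [1, 0.01, 0, 0, 0, 0, 0, 1, 0.03, 0, 0, 0, 0, 0, 1, 0.06, 0, 0, 0, 0, 0, 1, 0.1, 0, 0, 0, 0, 0, 1, 0.15, 0, 0, 0, 0, 0, 1, 0.21, 0, 0, 0, 0, 0, 1, 0.28, 0, 0, 0, 0, 0, 1, 0.36, 0, 0, 0, 0, 0]
}}

```text
clock: 15.65
tcp_pos: [0.5788, 0.0292, 0.1573]
eef_rot: [180.0, -0.0, 95.3]
contact_force: [0.4, 0.2, -1.0]
finger_gap: 0.0151
finger_force: 58.4
```

>>> {"method": "play_rows", "body": {
  "motion": [1, 0.09, 0.006, 0, 0, 0, 0, 1, 0.18, 0.012, 0, 0, 0, 0, 1, 0.27, 0.018, 0, 0, 0, 0, 1, 0.36, 0.023, 0, 0, 0, 0, 1, 0.45, 0.029, 0, 0, 0, 0, 1, 0.54, 0.035, 0, 0, 0, 0, 1, 0.63, 0.041, 0, 0, 0, 0, 1, 0.71, 0.046, 0, 0, 0, 0]
}}

```text
clock: 16.32
tcp_pos: [0.5769, 0.1006, 0.1573]
eef_rot: [180.0, -0.0, 95.3]
contact_force: [-0.8, 0.3, -1.0]
finger_gap: 0.0152
finger_force: 58.5
```

>>> {"method": "play_rows", "body": {
  "motion": [1, 0.09, 0.006, 0, 0, 0, 0, 1, 0.18, 0.012, 0, 0, 0, 0, 1, 0.27, 0.018, 0, 0, 0, 0, 1, 0.36, 0.023, 0, 0, 0, 0, 1, 0.45, 0.029, 0, 0, 0, 0, 1, 0.54, 0.035, 0, 0, 0, 0, 1, 0.63, 0.041, 0, 0, 0, 0, 1, 0.71, 0.046, 0, 0, 0, 0]
}}

```text
clock: 16.98
tcp_pos: [0.5749, 0.1716, 0.1573]
eef_rot: [180.0, -0.0, 95.3]
contact_force: [0.7, -0.1, -1.4]
finger_gap: 0.0145
finger_force: 58.5
```

>>> {"method": "play_rows", "body": {
  "motion": [1, 0.09, 0.006, 0, 0, 0, 0, 1, 0.18, 0.012, 0, 0, 0, 0, 1, 0.27, 0.018, 0, 0, 0, 0, 1, 0.36, 0.023, 0, 0, 0, 0, 1, 0.45, 0.029, 0, 0, 0, 0, 1, 0.54, 0.035, 0, 0, 0, 0, 1, 0.63, 0.041, 0, 0, 0, 0, 1, 0.71, 0.046, 0, 0, 0, 0]
}}

```text
clock: 17.65
tcp_pos: [0.573, 0.2428, 0.1573]
eef_rot: [180.0, -0.0, 95.3]
contact_force: [0.4, -0.7, -1.2]
finger_gap: 0.0149
finger_force: 58.5
```

>>> {"method": "play_rows", "body": {
  "motion": [1, 0.08, 0, 0, 0, 0, 0, 1, 0.15, 0, 0, 0, 0, 0, 1, 0.21, 0, 0, 0, 0, 0, 1, 0.26, 0, 0, 0, 0, 0, 1, 0.3, 0, 0, 0, 0, 0, 1, 0.33, 0, 0, 0, 0, 0, 1, 0.35, 0, 0, 0, 0, 0, 1, 0.36, 0, 0, 0, 0, 0]
}}

```text
clock: 18.32
tcp_pos: [0.5697, 0.2778, 0.1573]
eef_rot: [180.0, -0.0, 95.3]
contact_force: [-1.2, 0.6, -2.5]
finger_gap: 0.0148
finger_force: 58.5
```

```bash
python3 chk.py
```

```text
[0.5697 0.2778 0.1573] 95.27 0.0148 58.5
dish ctr [0.577  0.1981 0.1573]
scene bead seen [([350.2, 179.8], 0.6)] expect [[348.3 180.8]]
top bead seen [([277.1, 184.0], 0.39)] expect [[273.8 187.6]]
```

The dish is over the tray and the bead is within a few mm of centre. Now a quarter turn about the dish's own centre.

>>> {"method": "play_rows", "body": {
  "motion": [1, 0, -0.004, 0, 0, 0, -0.003, 1, 0, -0.01, 0, 0, 0, -0.008, 1, 0, -0.021, 0, 0, 0, -0.017, 1, -0.001, -0.035, 0, 0, 0, -0.028, 1, -0.002, -0.056, 0, 0, 0, -0.044, 1, -0.004, -0.084, 0, 0, 0, -0.067, 1, -0.008, -0.111, 0, 0, 0, -0.089, 1, -0.012, -0.139, 0, 0, 0, -0.111]
}}

```text
clock: 19.18
tcp_pos: [0.5557, 0.2751, 0.1573]
eef_rot: [180.0, -0.0, 105.4]
contact_force: [-0.4, 0.0, -1.6]
finger_gap: 0.0149
finger_force: 58.4
```

>>> {"method": "play_rows", "body": {
  "motion": [1, -0.001, -0.035, 0, 0, 0, -0.028, 1, -0.003, -0.07, 0, 0, 0, -0.056, 1, -0.007, -0.104, 0, 0, 0, -0.083, 1, -0.012, -0.139, 0, 0, 0, -0.111, 1, -0.019, -0.173, 0, 0, 0, -0.139, 1, -0.027, -0.207, 0, 0, 0, -0.167, 1, -0.037, -0.241, 0, 0, 0, -0.194, 1, -0.048, -0.274, 0, 0, 0, -0.222]
}}

```text
clock: 19.85
tcp_pos: [0.5305, 0.2632, 0.1573]
eef_rot: [180.0, -0.0, 125.4]
contact_force: [-0.3, 0.4, -2.1]
finger_gap: 0.0146
finger_force: 58.5
```

>>> {"method": "play_rows", "body": {
  "motion": [1, -0.001, -0.035, 0, 0, 0, -0.028, 1, -0.003, -0.07, 0, 0, 0, -0.056, 1, -0.007, -0.104, 0, 0, 0, -0.083, 1, -0.012, -0.139, 0, 0, 0, -0.111, 1, -0.019, -0.173, 0, 0, 0, -0.139, 1, -0.027, -0.207, 0, 0, 0, -0.167, 1, -0.037, -0.241, 0, 0, 0, -0.194, 1, -0.048, -0.274, 0, 0, 0, -0.222]
}}

```text
clock: 20.52
tcp_pos: [0.5109, 0.2434, 0.1574]
eef_rot: [180.0, -0.0, 145.4]
contact_force: [-0.5, -0.2, -2.4]
finger_gap: 0.0147
finger_force: 58.5
```

>>> {"method": "play_rows", "body": {
  "motion": [1, -0.001, -0.035, 0, 0, 0, -0.028, 1, -0.003, -0.07, 0, 0, 0, -0.056, 1, -0.007, -0.104, 0, 0, 0, -0.083, 1, -0.012, -0.139, 0, 0, 0, -0.111, 1, -0.019, -0.173, 0, 0, 0, -0.139, 1, -0.027, -0.207, 0, 0, 0, -0.167, 1, -0.037, -0.241, 0, 0, 0, -0.194, 1, -0.048, -0.274, 0, 0, 0, -0.222]
}}

```text
clock: 21.18
tcp_pos: [0.4992, 0.2182, 0.1574]
eef_rot: [180.0, -0.0, 165.4]
contact_force: [-0.4, -0.4, -2.8]
finger_gap: 0.015
finger_force: 58.5
```

>>> {"method": "play_rows", "body": {
  "motion": [1, -0.001, -0.035, 0, 0, 0, -0.028, 1, -0.003, -0.07, 0, 0, 0, -0.056, 1, -0.007, -0.104, 0, 0, 0, -0.083, 1, -0.012, -0.139, 0, 0, 0, -0.111, 1, -0.019, -0.173, 0, 0, 0, -0.139, 1, -0.027, -0.207, 0, 0, 0, -0.167, 1, -0.035, -0.234, 0, 0, 0, -0.189, 1, -0.042, -0.256, 0, 0, 0, -0.208]
}}

```text
clock: 21.85
tcp_pos: [0.4968, 0.1923, 0.1574]
eef_rot: [-180.0, -0.0, -175.9]
contact_force: [0.5, 0.4, -2.0]
finger_gap: 0.0145
finger_force: 58.5
```

>>> {"method": "play_rows", "body": {
  "motion": [1, 0, -0.02, 0, 0, 0, -0.016, 1, -0.001, -0.034, 0, 0, 0, -0.027, 1, -0.001, -0.043, 0, 0, 0, -0.034, 1, -0.002, -0.05, 0, 0, 0, -0.04, 1, -0.002, -0.054, 0, 0, 0, -0.043, 1, -0.002, -0.056, 0, 0, 0, -0.044, 1, -0.002, -0.056, 0, 0, 0, -0.044, 1, -0.002, -0.056, 0, 0, 0, -0.044]
}}

```text
clock: 22.52
tcp_pos: [0.4976, 0.187, 0.1573]
eef_rot: [180.0, 0.0, -172.1]
contact_force: [0.2, 1.0, -1.0]
finger_gap: 0.0148
finger_force: 58.5
```

>>> {"method": "play_rows", "body": {
  "motion": [1, 0, 0, 0, 0, 0, 0, 1, 0, 0, 0, 0, 0, 0, 1, 0, 0, 0, 0, 0, 0, 1, 0, 0, 0, 0, 0, 0, 1, 0, 0, 0, 0, 0, 0, 1, 0, 0, 0, 0, 0, 0, 1, 0, 0, 0, 0, 0, 0, 1, 0, 0, 0, 0, 0, 0]
}}

```text
clock: 23.18
tcp_pos: [0.4976, 0.187, 0.1573]
eef_rot: [180.0, 0.0, -172.1]
contact_force: [1.0, 0.1, -1.5]
finger_gap: 0.0148
finger_force: 58.5
```

```bash
python3 chk.py; python3 - <<'E'
from h import *
a=shot("scene","pics/s5.png");b=shot("top","pics/t5.png")
c=lambda i,x,y:cv2.resize(i[y:y+140,x:x+140],(400,400),interpolation=2)
cv2.imwrite("pics/crop5.png",np.hstack([c(a,280,120),c(b,210,115)])[:,:,::-1])
E
```

```text
[0.4976 0.187  0.1573] -172.13 0.0148 58.5
dish ctr [0.5769 0.1979 0.1573]
scene bead seen [([346.3, 177.9], 0.49)] expect [[348.2 180.7]]
top bead seen [] expect [[273.9 187.7]]
```

View pics/crop5.png

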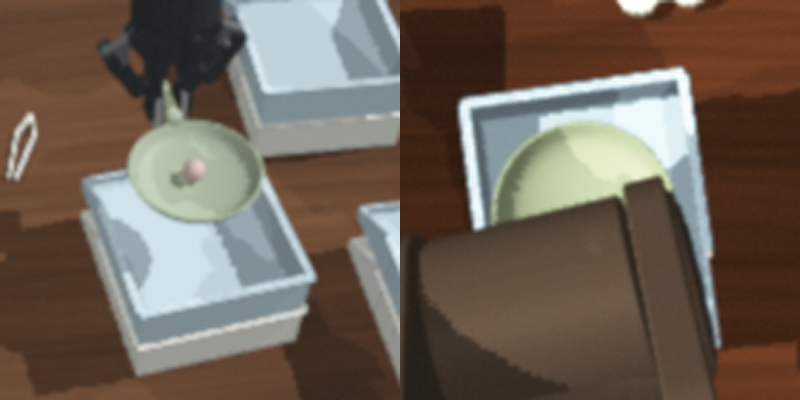

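The dish hangs above the tray, its handle pointing back over the low front, with the bead about 5 mm from the middle (scene crop (193,170)). I'll let it settle, check the bead is still, and hand in.

>>> {"method": "play_rows", "body": {
  "motion": [1, 0, 0, 0, 0, 0, 0, 1, 0, 0, 0, 0, 0, 0, 1, 0, 0, 0, 0, 0, 0, 1, 0, 0, 0, 0, 0, 0, 1, 0, 0, 0, 0, 0, 0, 1, 0, 0, 0, 0, 0, 0, 1, 0, 0, 0, 0, 0, 0, 1, 0, 0, 0, 0, 0, 0]
}}

```text
clock: 24.15
tcp_pos: [0.4976, 0.187, 0.1573]
eef_rot: [180.0, 0.0, -172.1]
contact_force: [0.4, -0.2, -1.2]
finger_gap: 0.0148
finger_force: 58.5
```

```bash
python3 - <<'E'
from h import *
from scipy.optimize import minimize
for i in range(4):
    a=robot.grab_frame("scene"); print([(np.round(r["position"],1).tolist(),round(r["p"],2)) for r in robot.spot_in("bead","scene")][:1])
m=np.asarray(robot.regions_of("dish","scene")[0]["region"]).astype(np.uint8); m[:162]=0
ys,xs=np.nonzero(m); print("mask",xs.min(),xs.max(),ys.max())
t=np.linspace(0,6.283,200); g=proj("scene",np.c_[.5769+.0585*np.cos(t),.1979+.0585*np.sin(t),.155+0*t]); print("expect",g[:,0].min().round(1),g[:,0].max().round(1),g[:,1].max().round(1))
E
```

```text
[([348.5, 177.5], 0.47)]
[([347.7, 176.3], 0.61)]
[([346.8, 176.6], 0.48)]
[]
mask 325 372 199
expect 324.5 372.4 197.0
```

```bash
python3 - <<'E'
from h import *
c=np.array([.5769,.1979,.148]); e=proj("scene",c)[0]
for i in range(6):
    g=robot.grab_frame("scene").astype(int)
    m=(g[...,0]-g[...,1]>12); m[:166]=0;m[194:]=0;m[:,:332]=0;m[:,364:]=0
    k,l,st,cc=cv2.connectedComponentsWithStats(m.astype(np.uint8)); j=1+np.argmax(st[1:,4]); 
    print(cc[j].round(1),st[j,4],((at("scene",cc[j],.148)-c)*1000).round(1))
print(e)
E
```

```text
[347.7 179.1] 39 [-5.6 -0.1  0. ]
[347.7 179.1] 39 [-5.6 -0.1  0. ]
[347.7 179.1] 39 [-5.6 -0.1  0. ]
[347.7 179.1] 39 [-5.6 -0.1  0. ]
[347.7 179.1] 39 [-5.6 -0.1  0. ]
[347.8 179.1] 38 [-5.4  0.1  0. ]
[348.18018569 180.71887774]
```

The bead is at rest about 6 mm from the middle, the dish is centred and the grip is firm. Handing in.

```bash
python3 -c "
from plant import robot
print(robot.finish_job())"
```

```text
the job is handed in; nothing more can be done
None
```

I handed the job in at about 25 s of the 64 s, with no verdict returned: the dish is held still and level about 37 mm above the tray's rim, centred to within a few mm by my measurement, with its handle pointing out over the low front and the bead at rest about 6 mm from its middle.

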